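# Ready the glue dispenser and offer up the easel foot, hole up

## Task

Get the glue dispenser ready by pressing its green key, then the yellow one, then the blue one, each fully down and let up again before the next; leave the red key alone. Then pick up the wooden easel foot, find which end has the blind hole, turn it over so that the hole looks straight up, and finish while still holding it in the gripper like that, motionless and at least 15 cm above the open middle of the table, ready for the glue. Do not disturb the jars, bottle, plate, tape or palette knife.

Things in the scene. Friction and masses are not known exactly. Their poses are not given: they have to be found in the camera images.
- foot: easel foot: loose wooden block 64 mm long (x axis), 42 wide (y), 52 high as it lies (z), 0.1 to 0.18 kg. Origin at its centre, 26 mm above the table at the start. One of its 42 x 52 mm ends, towards +x, has a blind round hole in its middle, 25 mm wide, 36 deep; the other end is plain. At the start the hole looks sideways, any way round. A brass screw head marks the top and underside alike
- foot_hole (a point): the centre of the mouth of the hole, in the end face 32 mm from the centre of the easel foot
- console: the fixed grey keypad box of the glue dispenser, 160 x 160 mm, 30 mm high; origin at the centre of its underside. Its four keys stand on it in a square, 72 mm apart along its x and y; which colour stands where varies
- key_green_top (a point): the middle of the top of the round green key, 32 mm wide
- key_green (a joint): travel of the green key, pressed straight down: 0 = up, 0.006 m = fully down; a spring pushes it back, about 4.5 N holds it fully down
- key_yellow_top (a point): the middle of the top of the round yellow key, 32 mm wide
- key_yellow (a joint): travel of the yellow key, pressed straight down: 0 = up, 0.006 m = fully down; a spring pushes it back, about 4.5 N holds it fully down
- key_blue_top (a point): the middle of the top of the round blue key, 32 mm wide
- key_blue (a joint): travel of the blue key, pressed straight down: 0 = up, 0.006 m = fully down; a spring pushes it back, about 4.5 N holds it fully down
- key_red_top (a point): the middle of the top of the round red key, 32 mm wide
- key_red (a joint): travel of the red key, pressed straight down: 0 = up, 0.006 m = fully down; a spring pushes it back, about 4.5 N holds it fully down
- brush_jar: glass jar 76 mm wide and 90 mm high with brushes sticking up to 161 mm, standing; origin at the centre of its underside
- tape_roll: roll of cream masking tape lying flat, 90 mm wide, 24 mm high; origin at the centre of its underside
- palette_plate: white plate with orange paint, 196 mm wide, 14 mm high; origin at the centre of its underside
- palette_knife: palette knife with a dark handle lying flat along its x axis, 220 mm long, 20 mm high
- paint_bottle: orange paint bottle, 56 mm wide, 130 mm high, standing; origin at the centre of its underside
- paint_jar: yellow paint jar with a white cap, 64 mm wide, 70 mm high; origin at the centre of its underside
Things that resemble listed ones, but are neither listed nor needed, are in the scene too. Of the things that look like the foot, take the one that is farthest to the robot's left at the start.

How it is judged (in metres and radians):
On the way, in this order (a step that is already met when the one before it is completed fails the run):
1. green key pressed down, the other keys up (value of joint key_green above 0.004 m and value of joint each of key_yellow, key_blue, key_red below 0.002 m), for 0.02 s.
2. yellow key pressed down, the other keys up (value of joint key_yellow above 0.004 m and value of joint each of key_green, key_blue, key_red below 0.002 m), for 0.02 s.
3. blue key pressed down, the other keys up (value of joint key_blue above 0.004 m and value of joint each of key_green, key_yellow, key_red below 0.002 m), for 0.02 s.
4. all keys up again (value of joint each of key_green, key_yellow, key_blue, key_red below 0.002 m), for 0.1 s.
5. easel foot held in the gripper, hole up, clear of the table (height (world z) of foot above 0.12 m and angle between foot's own x axis and vertical below 0.35 rad and contact force between the fingers and foot above 1 N), for 0.2 s.
At the end, for the whole second after the job is handed in: the easel foot is still in the fingers (more than 1 N of contact), its hole within 20 degrees of straight up, its centre more than 12 cm above the table, at rest, touching nothing else, over the open table (x below 0.78 m, y within 0.6 m either side); all keys are up (all of step 4 and all of step 5 and linear speed of foot below 0.02 m/s and angular speed of foot below 0.2 rad/s and world x of foot below 0.78 m and world y of foot between -0.6 and 0.6 m and contact force between foot and console below 0.1 N and contact force between foot and brush_jar below 0.1 N and contact force between foot and tape_roll below 0.1 N and contact force between foot and palette_plate below 0.1 N and contact force between foot and palette_knife below 0.1 N and contact force between foot and paint_bottle below 0.1 N and contact force between foot and paint_jar below 0.1 N); the arm keeps its last pose, push and grip.
It fails at once if the red key is pressed (value of joint key_red above 0.003 m).
It fails at once if two keys are down at once (value of joint each of key_green, key_yellow above 0.003 m or value of joint each of key_green, key_blue above 0.003 m or value of joint each of key_yellow, key_blue above 0.003 m).
It fails at once if a bystander is pushed away or tipped (distance of any of brush_jar, tape_roll, palette_plate, palette_knife, paint_bottle, paint_jar from where it was at the start of the episode above 0.03 m or angle between any of brush_jar, paint_bottle, paint_jar's own z axis and vertical above 0.5 rad).
It also fails if it takes over 72 s, if anything falls off the work surface, if the arm or the gripper's body presses on something with over 40 N, if the wrist force passes 120 N, or if a joint passes its speed limit or range.

## Robot

A 7-joint arm with a two-finger parallel gripper is mounted at the origin on the work surface. World frame = base frame: x ahead of the robot, y to its left, z up, the work surface at z = 0. Lengths are in mm, angles in rad, forces in N, time in s.
With the tool pointing down it reaches from about 400 to 900 mm from the base axis. Payload 5.6 kg.
Tool frame: the origin (TCP) lies between the finger pads; the fingertips stand 11 mm ahead of it and the grasp point (between the pads) lies 8 mm behind it (r.tip_extent is the z of the fingertips in the tool frame, in mm); z points along the fingers, y is the line along which they close (so a half turn about z gives the same grasp; the last joint's range is limited). The gripper opens to 92 mm and grips with 3 to 60 N. Pads are 20 mm wide; open, the fingers measure 128 mm over their backs; the gripper's body (75 mm by 189 mm) begins 69 mm behind the grasp point.
Start: joints at [-1.312, 0.468, -0.012, 1.603, 0.006, 1.071, -0.056], TCP at [193.246, 620.616, 225.592] pointing down, gripper open.
Joint ranges: [-2.53, 2.53], [-0.31, 2.02], [-1.57, 1.55], [0.28, 2.44], [-1.29, 4.43], [0.15, 1.84], [-2.92, 2.92]. Speed limits (rad/s): [2.57, 2.57, 3.14, 3.14, 3.14, 3.14, 3.14].

## Interface

Orientations are given as a 3x3 rotation matrix whose columns are the frame's x, y, z axes.
In Python, from plant import r, optics, nets gives the robot as it stands.
- The arm moves only by the tool jog_arm, never from a script. Its argument "rows" is text: rows parted by semicolons, each of 5 numbers parted by spaces: the shift along the tool's x, y, z in mm, then the turn about the tool's z in degrees, then the gripper command: -1 is shut, 1 is fully open, values between are in proportion. In form: tx ty tz twist claw; .... A call has exactly 5 rows; each row shifts and turns the commanded pose from where the row before left it, along the tool's axes as they then stand; what a row does not reach is not made up. A row lasts 1/12 s, in which the tool goes at most 41.7 mm and 7.16 degrees, less where a joint would pass 70% of its speed; a pose out of reach is approached as far as the arm can. A call is refused whole if a number of a shift passes 41.7 or a number of a turn 7.16, either way. A call with a gripper value outside its range is refused whole. The fingers move at their own pace and stop on an object; "force" is the grip in N (left out, the last holds). Time passes only in rows, so rows that do not move let the fingers close, or fill a call up. It gives the time, the measured TCP pose, the force, the opening and the grip force at its end, in the units of the state.
- r.get_obs(): the state, without advancing time (a new reading comes with each control period).
- optics.grab_frame(name): name is "scene" or "top" or "wrist"; returns a dict with "image" (480x640x3 uint8, red, green, blue), "fx", "fy", "cx", "cy" (pixels), "k1" (the pictures are not rectified: a ray, as slopes to the right and down, at radius r is drawn at 1 + k1 r^2 times it, then the intrinsics apply), "view" (4x4, takes a point from world to camera coordinates). Camera axes: x right, y down, z forward; pixel columns grow to the right and rows downward; lengths in mm; the calibration is good to about 2 mm. A picture is of the moment at which its call begins. There is no depth.
- r.hand_in(): hands the job in; it is judged then, once.
Trained networks look in a picture, given as the dict that the camera call returned (one of the last four; its "shot" number tells which), for a name from the list of things; names that differ only in an ending like _2 or _b are one class to them, and where a whole thing is asked for, a point or a joint stands for the part that bears it (a point fixed in the world has none). Each returns a list of dicts, best first, with "score" (0 to 1); they miss things now and then, are a little off and sometimes report something else, mostly with a low value. They report only what shows in the picture. A call takes as long as a camera call. They do not tell look-alikes from the thing itself.
- nets.find_in(picture, thing): "extent" ([centre column, centre row, width, height] in pixels, round what is visible of it).
- nets.trace(picture, thing): "region" (480x640 bool, what is visible of it) and "extent" ([centre column, centre row, width, height] in pixels, round what is visible of it).
- nets.mark_of(picture, thing): "centre" ([column, row] in pixels: a listed point, or the origin of a listed thing).
The state is a dict: "t": time; "q": joint angles; "dq": joint speeds; "effort": joint torques, N m; "tcp_pos": TCP position; "tcp_rot": TCP orientation; "wrist_force": force on the tool from outside, world axes, zero at the start; "torque": the same for the moment, N m; "width": opening from 0.0 (shut) to 1.0 (fully open); "grasp_force": force on a finger pad.
Only numpy, scipy, OpenCV 4.12 (cv2) and the standard library are available. Lean on these libraries where they do the work, as an engineer would, in place of code of your own. Each camera call takes 0.05 s, during which the arm holds its last target. There are 200 camera calls.

## Working session

There is one attempt and no reset: what is moved stays moved. The work goes in short steps, Python scripts to look and compute and a tool call to move; the robot and the scene stay as the last step left them, time stands still between calls to the robot, and variables do not carry over. Pictures are saved under pics/ and viewed, at most 10 in all, crops included, and the job is handed in when it is done.

Besides the shell and the picture viewer there is one more tool, called after "Emit:" by a JSON object that holds its "api" and its "payload". jog_arm: Moves the arm, as the interface text tells. Its arguments: {"type":"object","properties":{"rows":{"type":"string"},"force":{"type":"number"}},"required":["rows"]}

```bash
ls; mkdir -p pics
cat > h.py <<'E'
import numpy as np, cv2
from plant import r, optics, nets
def ray(p,uv):
    K=np.array([[p['fx'],0,p['cx']],[0,p['fy'],p['cy']],[0,0,1.]])
    V=np.array(p['view']); d=np.array([(uv[0]-p['cx'])/p['fx'],(uv[1]-p['cy'])/p['fy']])
    s=d.copy()
    for _ in range(20): s=d/(1+p['k1']*(s@s))
    R=V[:3,:3]; return -R.T@V[:3,3], R.T@np.array([s[0],s[1],1])
def at_z(p,uv,z):
    o,d=ray(p,uv); return np.round(o+d*(z-o[2])/d[2],1)
def proj(p,X):
    V=np.array(p['view']); c=V[:3,:3]@np.array(X)+V[:3,3]; s=c[:2]/c[2]; s=s*(1+p['k1']*(s@s))
    return np.array([s[0]*p['fx']+p['cx'],s[1]*p['fy']+p['cy']])
def save(p,n,box=None,k=1):
    im=p['image'][:,:,::-1]
    if box: im=im[box[1]:box[3],box[0]:box[2]]
    cv2.imwrite('pics/'+n,cv2.resize(im,None,fx=k,fy=k,interpolation=cv2.INTER_CUBIC))
E
python3 - <<'E'
from h import *
p=optics.grab_frame('top'); save(p,'top0.png')
s=optics.grab_frame('scene'); save(s,'scene0.png')
print(r.get_obs()['tcp_rot'])
for c in ['green','yellow','blue','red']:
    for n,q in(('top',p),('scene',s)):
        for m in nets.mark_of(q,f'key_{c}_top')[:2]: print(c,n,m['centre'],round(m['score'],2),at_z(q,m['centre'],40))
for t,z in [('foot',26),('console',0),('brush_jar',0),('tape_roll',0),('palette_plate',0),('palette_knife',10),('paint_bottle',0),('paint_jar',0)]:
    for m in nets.mark_of(p,t)[:5]: print(t,m['centre'],round(m['score'],2),at_z(p,m['centre'],z))
E
```

```text
pics
[[-9.54784878e-01  2.97297318e-01 -3.77400831e-04]
 [ 2.97297540e-01  9.54783621e-01 -1.55246852e-03]
 [-1.01208596e-04 -1.59447381e-03 -9.99998724e-01]]
green top [409.6, 254.0] 0.57 [ 532.2 -187.1   40. ]
green scene [269.2, 280.8] 0.51 [ 528.2 -184.2   40. ]
green scene [452.4, 187.1] 0.46 [682.2 357.   40. ]
yellow top [404.5, 217.1] 0.53 [ 612.4 -175.8   40. ]
yellow scene [302.2, 292.2] 0.69 [ 604.7 -160.3   40. ]
blue top [442.7, 247.6] 0.49 [ 547.3 -258.3   40. ]
blue scene [252.8, 301.8] 0.68 [ 540.6 -248.6   40. ]
blue scene [274.5, 378.9] 0.65 [ 701.  -352.1   40. ]
red top [436.1, 211.0] 0.59 [ 626.9 -244.2   40. ]
red top [402.6, 218.2] 0.27 [ 609.9 -171.7   40. ]
red scene [161.6, 353.9] 0.73 [ 491.3 -461.5   40. ]
red scene [283.6, 315.8] 0.7 [ 615.5 -232.2   40. ]
foot [307.4, 306.1] 0.79 [416.1  31.9  26. ]
foot [356.8, 331.2] 0.71 [364.4 -75.8  26. ]
foot [266.9, 235.3] 0.65 [568.9 124.   26. ]
foot [436.7, 212.5] 0.65 [ 625.6 -248.1   26. ]
foot [316.2, 234.5] 0.56 [572.5  15.7  26. ]
console [419.4, 232.4] 0.93 [ 583.8 -214.4    0. ]
brush_jar [142.9, 194.7] 0.67 [658.8 408.8   0. ]
tape_roll [300.3, 159.7] 0.58 [745.2  55.5   0. ]
palette_plate [129.8, 260.3] 0.72 [510.3 430.8   0. ]
palette_knife [524.4, 291.0] 0.91 [ 457.8 -441.2   10. ]
paint_bottle [475.0, 184.5] 0.97 [ 694.2 -338.7    0. ]
paint_jar [240.1, 154.0] 0.76 [756.1 192.6   0. ]
```

View pics/top0.png

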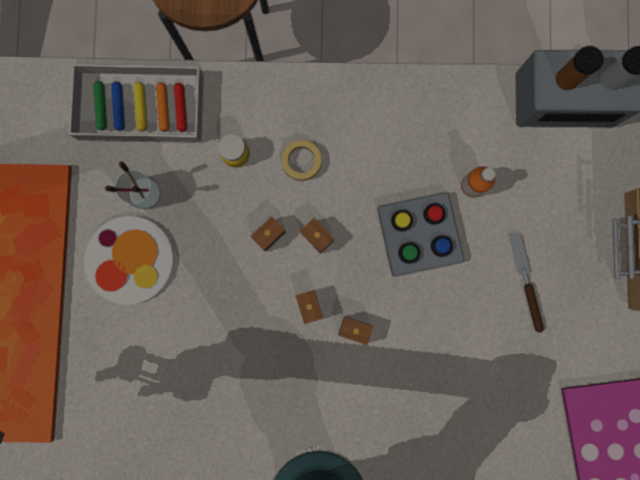

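View pics/scene0.png

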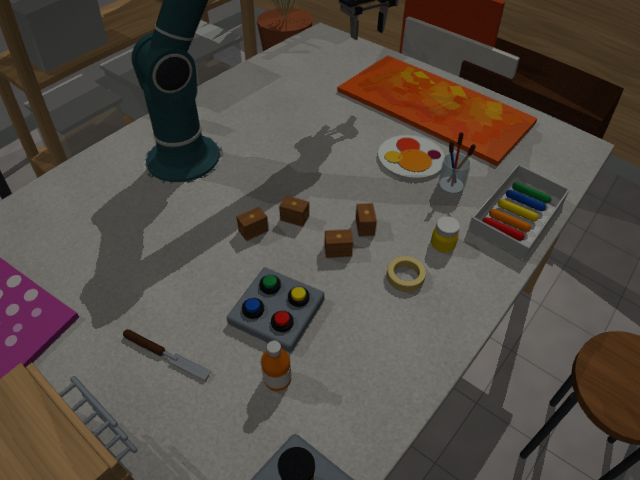

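Run:
```python
from h import *
p=optics.grab_frame('top'); s=optics.grab_frame('scene')
a=cv2.resize(p['image'][205:265,240:300],(400,400),interpolation=cv2.INTER_CUBIC)
b=cv2.resize(s['image'][190:250,336:396],(400,400),interpolation=cv2.INTER_CUBIC)
cv2.imwrite('pics/c1.png',np.hstack([a,b])[:,:,::-1])
for c in ['green','yellow','blue','red']:
    for n,q in(('top',p),):
        for m in nets.mark_of(q,f'key_{c}_top')[:1]: print(c,m['centre'],round(m['score'],2),at_z(q,m['centre'],40))
print(np.linalg.inv(p['view'])[:3,3],np.linalg.inv(s['view'])[:3,3])
for q in (p,s):
  for X in [(569,124,26),(569,124,52),(600,124,52),(569,150,52)]: print(X,proj(q,X).round())
# key colour centroids
hsv=cv2.cvtColor(p['image'],cv2.COLOR_RGB2HSV)[190:275,375:465]
for c,h in (('green',(50,85)),('yellow',(20,35)),('blue',(100,125)),('red',(172,180))):
    m=cv2.inRange(hsv,(h[0],130,50),(h[1],255,255)); ys,xs=np.nonzero(m); print(c,len(xs),xs.mean()+375,ys.mean()+190,at_z(p,(xs.mean()+375,ys.mean()+190),42))
ms=[t for t in nets.trace(p,'foot')]
for t in ms: 
    (c,sz,an)=cv2.minAreaRect(np.argwhere(t['region'])[:,::-1].astype(np.float32)); print(t['extent'],t['score'],c,sz,an,at_z(p,c,52))
    print([list(at_z(p,k,52)[:2]) for k in cv2.boxPoints((c,sz,an))])
```

```text
green [417.3, 233.0] 0.72 [ 578.1 -203.6   40. ]
yellow [402.4, 218.5] 0.52 [ 609.3 -171.3   40. ]
blue [444.5, 244.8] 0.7 [ 553.4 -262.2   40. ]
red [438.5, 212.8] 0.51 [ 623.  -249.4   40. ]
[ 442.26579811   -8.69884133 1303.14645713] [1065.69457939 -664.21844812  964.07796189]
(569, 124, 26) [267. 235.]
(569, 124, 52) [266. 234.]
(600, 124, 52) [266. 220.]
(569, 150, 52) [254. 234.]
(569, 124, 26) [366. 218.]
(569, 124, 52) [367. 211.]
(600, 124, 52) [377. 217.]
(569, 150, 52) [373. 205.]
green 177 409.52542372881356 252.20338983050848 [ 535.9 -186.6   42. ]
yellow 207 402.4009661835749 219.5169082125604 [ 606.8 -171.    42. ]
blue 192 442.3072916666667 245.19270833333334 [ 552.3 -257.    42. ]
red 19 435.4736842105263 212.42105263157896 [ 623.4 -242.5   42. ]
[268.9, 233.8, 32.5, 29.3] 0.91 (268.5000305175781, 233.5000457763672) (21.21320343017578, 29.698482513427734) 45.0 [570.3 118.   52. ]
[[np.float64(563.2), np.float64(156.6)], [np.float64(609.5), np.float64(112.6)], [np.float64(577.5), np.float64(79.4)], [np.float64(531.4), np.float64(123.4)]]
[356.1, 332.0, 36.1, 31.4] 0.8
[... 183 characters left out ...]
p.float64(-45.8)], [np.float64(378.1), np.float64(-109.8)], [np.float64(336.2), np.float64(-96.7)]]
[318.3, 233.9, 34.2, 30.9] 0.83 (316.7500305175781, 234.25003051757812) (29.698484420776367, 19.091880798339844) 45.0 [570.5  14.1  52. ]
[[np.float64(577.9), np.float64(51.4)], [np.float64(607.7), np.float64(22.8)], [np.float64(563.0), np.float64(-23.2)], [np.float64(533.4), np.float64(5.3)]]
[311.0, 308.2, 32.8, 37.1] 0.8 (309.0500183105469, 306.6500244140625) (31.622774124145508, 21.187259674072266) 71.56504821777344 [415.5  27.5  52. ]
[[np.float64(439.6), np.float64(60.1)], [np.float64(454.5), np.float64(17.6)], [np.float64(391.6), np.float64(-4.9)], [np.float64(376.8), np.float64(37.5)]]
```

View pics/c1.png

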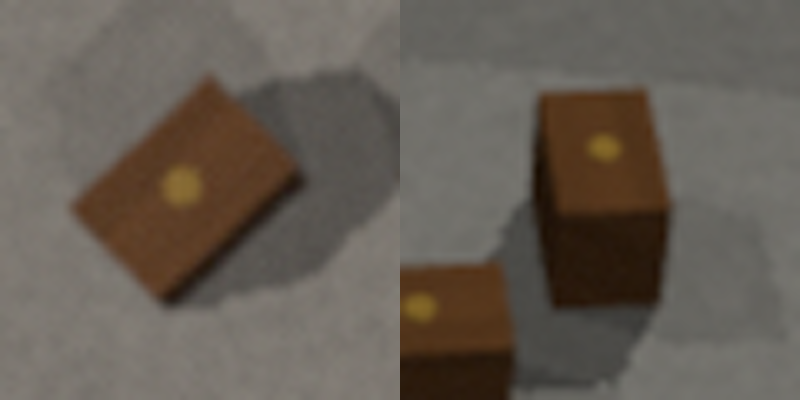

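Run:
```python
from h import *
w=optics.grab_frame('wrist'); V=np.linalg.inv(w['view']); o=r.get_obs()
R=np.array(o['tcp_rot']); print('cam in tool',R.T@(V[:3,3]-o['tcp_pos'])); print((R.T@V[:3,:3]).round(2),w['fx'],w['cx'],w['cy'],w['k1'])
s=optics.grab_frame('scene')
# warp end faces (scene) to 42x52 for the visible end
c=np.array([570,121,0.]); a=np.radians(-46); u=np.array([np.cos(a),np.sin(a),0]); v=np.array([-u[1],u[0],0])
for sg in (1,):
    f=c+sg*32*u
    P=np.array([proj(s,f+y*v+[0,0,z]) for y,z in((-21,52),(21,52),(21,0),(-21,0))],np.float32)
    M=cv2.getPerspectiveTransform(P,np.array([[0,0],[420,0],[420,520],[0,520]],np.float32))
    q=cv2.warpPerspective(s['image'],M,(420,520)).astype(float).mean(2); print(P.round()); print(cv2.resize(q,(10,12),interpolation=cv2.INTER_AREA).round().astype(int))
```

```text
cam in tool [  76.6860385    -1.16233656 -157.72976494]
[[-0.   -0.96 -0.27]
 [ 1.   -0.    0.  ]
 [-0.   -0.27  0.96]] 347.30199552164044 318.29003799853393 237.3395415499877 -0.05667516302793986
[[360. 221.]
 [377. 221.]
 [375. 235.]
 [358. 236.]]
[[32 34 36 36 35 37 35 35 34 58]
 [24 25 25 26 26 27 28 28 27 51]
 [24 24 23 25 25 25 27 26 28 50]
 [25 25 24 24 24 25 27 26 27 50]
 [24 25 25 25 24 24 24 25 26 49]
 [24 24 24 25 25 24 23 25 26 48]
 [24 25 25 24 25 26 25 24 24 51]
 [24 24 25 24 25 25 26 25 25 51]
 [26 25 24 24 25 24 25 25 25 49]
 [26 26 26 25 24 24 25 25 25 49]
 [26 26 27 25 27 25 25 24 25 51]
 [36 33 32 32 34 34 35 33 33 57]]
```

Emit:
{"api": "jog_arm", "payload": {"rows": "-25 -32 0 0 -1; -25 -32 0 0 -1; -25 -32 0 0 -1; -25 -32 0 0 -1; -25 -32 0 0 -1"}}

```text
t: 1.77
tcp_pos: [265.4, 428.9, 225.6]
tcp_rot: [[-0.955, 0.297, 0.0], [0.297, 0.955, 0.0], [-0.0, 0.0, -1.0]]
wrist_force: [1.1, -0.1, 0.1]
width: 0.66
grasp_force: 0.0
```

Emit:
{"api": "jog_arm", "payload": {"rows": "-34 -22 0 0 -1; -34 -22 0 0 -1; -34 -22 0 0 -1; -34 -22 0 0 -1; -34 -22 0 0 -1"}}

```text
t: 2.18
tcp_pos: [395.6, 273.5, 226.1]
tcp_rot: [[-0.955, 0.297, 0.001], [0.297, 0.955, 0.001], [-0.0, 0.001, -1.0]]
wrist_force: [0.3, 0.4, 0.9]
width: 0.296
grasp_force: 0.0
```

Run:
```python
from h import *
w=optics.grab_frame('wrist'); print(r.get_obs()['tcp_pos'])
c=proj(w,(570,121,40)).round().astype(int); print(c)
cv2.imwrite('pics/w1.png',w['image'][:,:,::-1])
```

```text
[401.09799356 266.38461219 226.23720492]
[241 391]
```

View pics/w1.png

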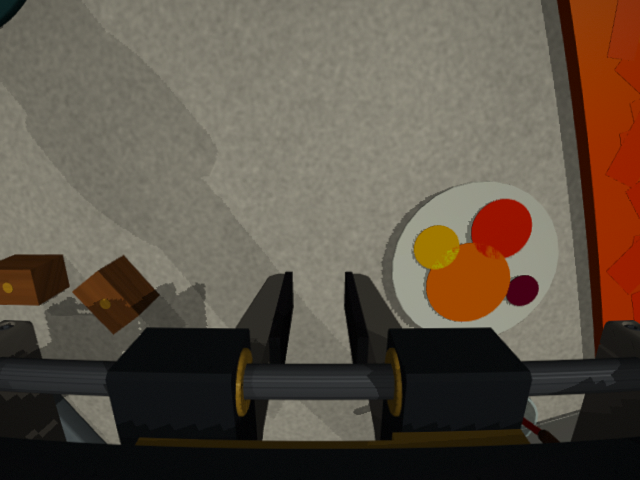

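Emit:
{"api": "jog_arm", "payload": {"rows": "-22 -7 0 0 -1; -22 -7 0 0 -1; -22 -7 0 0 -1; -22 -7 0 0 -1; -20 -5 0 0 -1"}}

```text
t: 2.65
tcp_pos: [489.0, 210.6, 225.8]
tcp_rot: [[-0.955, 0.298, 0.001], [0.298, 0.955, 0.0], [-0.0, 0.0, -1.0]]
wrist_force: [0.6, 0.5, 0.8]
width: 0.008
grasp_force: 0.0
```

Run:
```python
from h import *
w=optics.grab_frame('wrist'); print(r.get_obs()['tcp_pos'])
c=proj(w,(570,121,40)).round().astype(int); print(c)
x,y=max(c[0]-80,0),max(c[1]-80,0)
im=w['image'][y:y+160,x:x+160]; print(x,y)
cv2.imwrite('pics/w2.png',cv2.resize(cv2.convertScaleAbs(im,alpha=1.6),(560,560),interpolation=cv2.INTER_CUBIC)[:,:,::-1]); np.save('w2.npy',w['image'])
import pickle; pickle.dump(w,open('w2.pkl','wb'))
```

```text
[492.36802178 207.94825688 225.98367255]
[263 310]
183 230
```

View pics/w2.png

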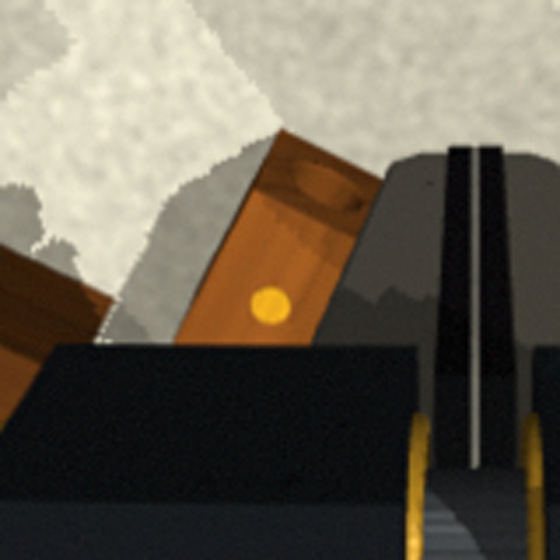

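Emit:
{"api": "jog_arm", "payload": {"rows": "-16 -36 0 0 -1; -16 -36 0 0 -1; -16 -36 0 0 -1; -16 -36 0 0 -1; -16 -36 0 0 -1"}}

```text
t: 3.12
tcp_pos: [510.7, 14.5, 225.9]
tcp_rot: [[-0.955, 0.297, 0.001], [0.297, 0.955, 0.0], [-0.0, 0.001, -1.0]]
wrist_force: [0.2, -0.8, 0.7]
width: 0.004
grasp_force: 0.0
```

Emit:
{"api": "jog_arm", "payload": {"rows": "-16 -37 0 0 -1; -16 -37 0 0 -1; -16 -37 0 0 -1; -16 -37 0 0 -1; -13 -37 0 0 -1"}}

```text
t: 3.53
tcp_pos: [529.7, -185.2, 225.8]
tcp_rot: [[-0.955, 0.297, 0.001], [0.297, 0.955, 0.0], [-0.001, 0.0, -1.0]]
wrist_force: [1.0, -0.1, 0.1]
width: 0.005
grasp_force: 0.0
```

Emit:
{"api": "jog_arm", "payload": {"rows": "0 0 30 0 -1; 0 0 30 0 -1; 0 0 30 0 -1; 0 0 20 0 -1; 0 0 10 0 -1"}}

```text
t: 3.95
tcp_pos: [527.8, -182.7, 102.8]
tcp_rot: [[-0.955, 0.297, -0.004], [0.297, 0.955, 0.001], [0.004, -0.0, -1.0]]
wrist_force: [-0.5, 0.5, 0.8]
width: 0.005
grasp_force: 0.0
```

Run:
```python
from h import *
import pickle
w2=pickle.load(open('w2.pkl','rb'))
f=lambda u,v:at_z(w2,(183+u/3.5,230+v/3.5),52)
print('screw',f(271,305),'L',f(258,178),'R',f(360,233))
o=r.get_obs();print(o['tcp_pos'],o['tcp_rot'],o['wrist_force'])
w=optics.grab_frame('wrist'); p=optics.grab_frame('top'); s=optics.grab_frame('scene')
def lock(q,c,h,box=None):
    hsv=cv2.cvtColor(q['image'],cv2.COLOR_RGB2HSV); m=cv2.inRange(hsv,(h[0],130,40),(h[1],255,255))
    n,l,st,ce=cv2.connectedComponentsWithStats(m); return [(st[i,4],ce[i].round(1),at_z(q,ce[i],42)) for i in np.argsort(-st[1:,4])[:4]+1 if st[i,4]>25]
for c,h in (('green',(50,85)),('yellow',(20,35)),('blue',(100,125)),('red',(172,180))):
    for n,q in (('w',w),('s',s)): 
        for k in lock(q,c,h): print(c,n,k)
cv2.imwrite('pics/w3.png',w['image'][:,:,::-1])
```

```text
screw [571.4 119.   52. ] L [530.9 129.8  52. ] R [556.7 152.8  52. ]
[ 527.79205982 -182.74450439  102.84238426] [[-9.54787661e-01  2.97260082e-01 -4.11902632e-03]
 [ 2.97258287e-01  9.54796521e-01  1.05554437e-03]
 [ 4.24660321e-03 -2.16593965e-04 -9.99990960e-01]] [-0.54379707  0.47010345  0.79602117]
green w (np.int32(970), array([313.6, 263.4]), array([ 529.6, -187.8,   42. ]))
green s (np.int32(285), array([531.5, 192. ]), array([858.2, 483.4,  42. ]))
green s (np.int32(145), array([269.3, 280.8]), array([ 529.6, -185.2,   42. ]))
yellow w (np.int32(2005), array([349.1, 440.3]), array([ 681.9, -206.1,   42. ]))
yellow w (np.int32(355), array([301.5, 382.7]), array([ 617.5, -225.1,   42. ]))
yellow w (np.int32(327), array([335.3, 383.3]), array([ 625.6, -201. ,   42. ]))
yellow w (np.int32(215), array([620.4, 235.8]), array([573.9,  18.8,  42. ]))
yellow s (np.int32(398), array([443. , 241.8]), array([764.8, 167.8,  42. ]))
yellow s (np.int32(372), array([517.8, 209.7]), array([858.4, 393.8,  42. ]))
yellow s (np.int32(210), array([493.6, 110.6]), array([601.1, 768.6,  42. ]))
yellow s (np.int32(179), array([298. , 293.4]), array([ 601. , -169.8,   42. ]))
blue w (np.int32(1065), array([222.8, 314.9]), array([ 547.3, -260.4,   42. ]))
blue s (np.int32(353), array([525.7, 199.8]), array([858.8, 443.5,  42. ]))
blue s (np.int32(172), array([252., 305.]), array([ 546.4, -256.6,   42. ]))
blue s (np.int32(31), array([452.2, 160.9]), array([627.2, 451.5,  42. ]))
```

View pics/w3.png

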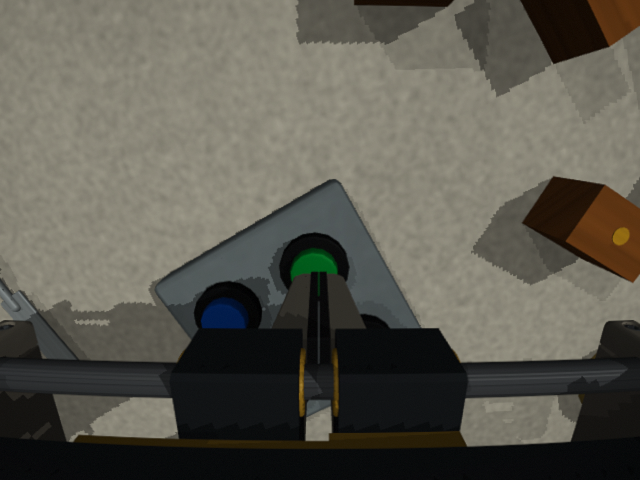

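Emit:
{"api": "jog_arm", "payload": {"rows": "-6 -2 10 0 -1; 0 0 10 0 -1; 0 0 10 0 -1; 0 0 8 0 -1; 0 0 4 0 -1"}}

```text
t: 4.52
tcp_pos: [533.8, -187.0, 62.2]
tcp_rot: [[-0.955, 0.297, -0.002], [0.297, 0.955, 0.001], [0.002, 0.0, -1.0]]
wrist_force: [-0.6, 0.1, 1.7]
width: 0.003
grasp_force: 0.9
```

Emit:
{"api": "jog_arm", "payload": {"rows": "0 0 2 0 -1; 0 0 2 0 -1; 0 0 1 0 -1; 0 0 0 0 -1; 0 0 0 0 -1"}}

```text
t: 4.93
tcp_pos: [534.3, -187.3, 58.9]
tcp_rot: [[-0.955, 0.297, -0.0], [0.297, 0.955, 0.0], [0.0, 0.0, -1.0]]
wrist_force: [-2.0, 0.8, 4.1]
width: 0.005
grasp_force: 1.8
```

Emit:
{"api": "jog_arm", "payload": {"rows": "0 0 2 0 -1; 0 0 1 0 -1; 0 0 1 0 -1; 0 0 0 0 -1; 0 0 0 0 -1"}}

```text
t: 5.35
tcp_pos: [534.8, -187.5, 57.1]
tcp_rot: [[-0.955, 0.298, 0.001], [0.298, 0.955, 0.001], [-0.001, 0.001, -1.0]]
wrist_force: [-8.7, 2.9, 23.6]
width: 0.005
grasp_force: 11.8
```

Emit:
{"api": "jog_arm", "payload": {"rows": "0 0 -20 0 -1; -21 12 0 0 -1; -21 12 0 0 -1; -21 12 0 0 -1; 0 0 0 0 -1"}}

```text
t: 5.77
tcp_pos: [610.8, -169.6, 75.0]
tcp_rot: [[-0.956, 0.293, 0.006], [0.293, 0.956, -0.001], [-0.006, 0.001, -1.0]]
wrist_force: [1.3, 1.3, -0.1]
width: 0.002
grasp_force: 0.0
```

Emit:
{"api": "jog_arm", "payload": {"rows": "0 0 0 0 -1; 0 0 6 0 -1; 0 0 6 0 -1; 0 0 6 0 -1; 0 0 2 0 -1"}}

```text
t: 6.18
tcp_pos: [604.7, -172.6, 56.9]
tcp_rot: [[-0.954, 0.298, -0.001], [0.298, 0.954, 0.001], [0.001, 0.001, -1.0]]
wrist_force: [-10.3, 1.7, 33.1]
width: 0.004
grasp_force: 16.8
```

Emit:
{"api": "jog_arm", "payload": {"rows": "0 0 0 0 -1; 0 0 0 0 -1; 0 0 0 0 -1; 0 0 0 0 -1; 0 0 0 0 -1"}}

```text
t: 6.6
tcp_pos: [604.6, -172.6, 57.1]
tcp_rot: [[-0.954, 0.299, 0.0], [0.299, 0.954, 0.001], [0.0, 0.001, -1.0]]
wrist_force: [-7.6, 1.9, 22.3]
width: 0.002
grasp_force: 11.0
```

Emit:
{"api": "jog_arm", "payload": {"rows": "0 0 -30 0 -1; 9 -33 0 0 -1; 9 -33 0 0 -1; 8 -33 0 0 -1; 0 0 0 0 -1"}}

```text
t: 7.02
tcp_pos: [545.3, -266.6, 84.6]
tcp_rot: [[-0.952, 0.308, -0.003], [0.308, 0.952, -0.004], [0.001, -0.005, -1.0]]
wrist_force: [0.3, -1.3, 0.0]
width: 0.004
grasp_force: 0.0
```

Emit:
{"api": "jog_arm", "payload": {"rows": "0 0 0 0 -1; 0 0 8 0 -1; 0 0 8 0 -1; 0 0 8 0 -1; 0 0 6 0 -1"}}

```text
t: 7.43
tcp_pos: [552.1, -256.9, 56.2]
tcp_rot: [[-0.955, 0.295, -0.0], [0.295, 0.955, 0.003], [0.001, 0.002, -1.0]]
wrist_force: [-16.8, 9.9, 69.1]
width: 0.005
grasp_force: 34.8
```

Emit:
{"api": "jog_arm", "payload": {"rows": "0 0 0 0 -1; 0 0 0 0 -1; 0 0 0 0 -1; 0 0 0 0 -1; 0 0 0 0 -1"}}

```text
t: 7.85
tcp_pos: [551.9, -256.9, 57.0]
tcp_rot: [[-0.955, 0.295, 0.0], [0.295, 0.955, 0.003], [0.0, 0.003, -1.0]]
wrist_force: [-7.8, 5.4, 26.6]
width: 0.003
grasp_force: 13.4
```

Emit:
{"api": "jog_arm", "payload": {"rows": "0 0 -35 0 -1; 0 0 -35 0 -1; 0 0 -35 0 -1; 0 0 -35 0 0; 0 0 0 0 1"}}

```text
t: 8.27
tcp_pos: [554.9, -259.4, 200.7]
tcp_rot: [[-0.955, 0.296, 0.01], [0.296, 0.955, -0.003], [-0.011, -0.0, -1.0]]
wrist_force: [1.9, -1.3, 0.2]
width: 0.124
grasp_force: 0.0
```

Emit:
{"api": "jog_arm", "payload": {"rows": "11 37 0 0 1; 11 37 0 0 1; 11 37 0 0 1; 11 37 0 0 1; 11 37 0 0 1"}}

```text
t: 8.68
tcp_pos: [553.0, -62.7, 193.3]
tcp_rot: [[-0.955, 0.296, -0.001], [0.296, 0.955, 0.0], [0.001, -0.0, -1.0]]
wrist_force: [-0.0, 0.0, -0.2]
width: 0.49
grasp_force: 0.0
```

Emit:
{"api": "jog_arm", "payload": {"rows": "11 38 0 0 1; 11 38 0 0 1; 11 38 0 0 1; 11 38 0 0 1; 11 38 0 0 1"}}

```text
t: 9.1
tcp_pos: [556.6, 135.2, 193.3]
tcp_rot: [[-0.955, 0.296, -0.001], [0.296, 0.955, -0.0], [0.001, -0.0, -1.0]]
wrist_force: [1.4, -0.5, -0.3]
width: 0.851
grasp_force: 0.0
```

Emit:
{"api": "jog_arm", "payload": {"rows": "0 0 0 7 1; 0 0 0 7 1; 0 0 0 7 1; 0 0 0 6.5 1; 0 0 0 0 1"}}

```text
t: 9.52
tcp_pos: [556.9, 133.3, 193.1]
tcp_rot: [[-0.709, 0.705, -0.002], [0.705, 0.709, -0.001], [0.0, -0.002, -1.0]]
wrist_force: [-0.6, -0.1, -0.0]
width: 0.997
grasp_force: 0.0
```

Run:
```python
from h import *
o=r.get_obs();print(o['tcp_pos'],o['tcp_rot'],o['q'])
w=optics.grab_frame('wrist')
print([proj(w,X).round() for X in [(570.5,120,52),(547.8,142.5,52),(556,134,0)]])
cv2.imwrite('pics/w4.png',w['image'][:,:,::-1])
```

```text
[556.85004424 133.28920509 193.1126667 ] [[-7.09079762e-01  7.05126439e-01 -1.61099253e-03]
 [ 7.05128114e-01  7.09079313e-01 -9.33585132e-04]
 [ 4.84025914e-04 -1.79794244e-03 -9.99998267e-01]] [-0.62938007  0.38759706  0.42441291  1.84912818 -0.19229094  0.94695167
  0.66857005]
[array([320., 249.]), array([320., 214.]), array([319., 215.])]
```

View pics/w4.png

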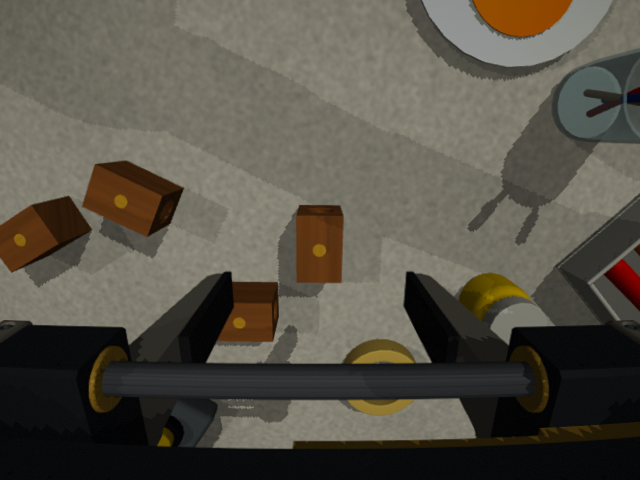

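Emit:
{"api": "jog_arm", "payload": {"rows": "0 0 38 0 1; 0 0 38 0 1; 0 0 38 0 1; 0 0 38 0 1; 0 0 21 0 1"}}

```text
t: 9.98
tcp_pos: [554.7, 132.1, 17.1]
tcp_rot: [[-0.713, 0.701, -0.005], [0.701, 0.713, -0.001], [0.003, -0.005, -1.0]]
wrist_force: [-0.7, -0.8, -0.6]
width: 0.999
grasp_force: 0.0
```

Emit:
{"api": "jog_arm", "payload": {"force": 20, "rows": "0 0 2 0 -1; 0 0 0 0 -1; 0 0 0 0 -1; 0 0 0 0 -1; 0 0 0 0 -1"}}

```text
t: 10.4
tcp_pos: [558.9, 132.7, 21.4]
tcp_rot: [[-0.71, 0.704, 0.003], [0.704, 0.71, 0.001], [-0.001, 0.003, -1.0]]
wrist_force: [0.4, -1.2, -0.3]
width: 0.663
grasp_force: 0.0
```

Emit:
{"api": "jog_arm", "payload": {"rows": "0 0 0 0 -1; 0 0 0 0 -1; 0 0 0 0 -1; 0 0 0 0 -1; 0 0 0 0 -1"}}

```text
t: 10.82
tcp_pos: [557.9, 132.5, 20.3]
tcp_rot: [[-0.71, 0.705, 0.001], [0.705, 0.71, 0.001], [-0.0, 0.001, -1.0]]
wrist_force: [-1.3, -1.2, 5.8]
width: 0.453
grasp_force: 20.0
```

Emit:
{"api": "jog_arm", "payload": {"rows": "0 0 -15 0 -1; 0 0 -25 0 -1; 10 0 -30 0 -1; 25 0 -10 0 -1; 30 0 0 0 -1"}}

```text
t: 11.23
tcp_pos: [513.9, 177.4, 102.4]
tcp_rot: [[-0.707, 0.707, 0.006], [0.707, 0.707, 0.002], [-0.003, 0.005, -1.0]]
wrist_force: [-0.3, 0.4, -1.4]
width: 0.453
grasp_force: 20.0
```

Emit:
{"api": "jog_arm", "payload": {"rows": "30 0 0 0 -1; 25 0 0 0 -1; 10 0 0 0 -1; 0 0 0 0 -1; 0 0 0 0 -1"}}

```text
t: 11.65
tcp_pos: [465.8, 223.5, 99.7]
tcp_rot: [[-0.71, 0.704, 0.001], [0.704, 0.71, -0.0], [-0.001, 0.0, -1.0]]
wrist_force: [0.8, 0.2, -1.0]
width: 0.455
grasp_force: 20.0
```

Emit:
{"api": "jog_arm", "payload": {"force": 3, "rows": "0 0 0 0 -1; 0 0 0 0 -1; 0 0 0 0 -1; 0 0 0 0 -1; 0 0 0 0 -1"}}

```text
t: 12.07
tcp_pos: [465.7, 223.2, 99.5]
tcp_rot: [[-0.709, 0.705, 0.0], [0.705, 0.709, -0.0], [-0.0, -0.0, -1.0]]
wrist_force: [0.3, -0.4, -1.5]
width: 0.458
grasp_force: 3.0
```

Run:
```python
from h import *
o=r.get_obs();print(o['tcp_pos'],o['grasp_force'],o['width'])
w=optics.grab_frame('wrist');s=optics.grab_frame('scene')
c=proj(s,o['tcp_pos']).astype(int);print(c)
a=cv2.resize(w['image'][150:330,230:410],(400,400),interpolation=cv2.INTER_CUBIC)
b=cv2.resize(s['image'][c[1]-40:c[1]+40,c[0]-40:c[0]+40],(400,400),interpolation=cv2.INTER_CUBIC)
cv2.imwrite('pics/g1.png',np.hstack([a,cv2.convertScaleAbs(b,alpha=1.7)])[:,:,::-1])
```

```text
[465.69124739 223.19230078  99.51288219] 2.9971192544326186 0.45753081739269874
[358 159]
```

View pics/g1.png

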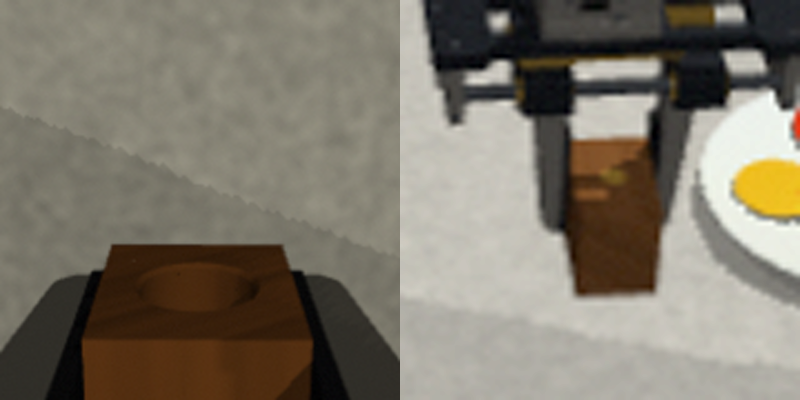

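Emit:
{"api": "jog_arm", "payload": {"force": 10, "rows": "0 0 20 0 -1; 0 0 25 0 -1; 0 0 20 0 -1; 0 0 9 0 -1; 0 0 3 0 -1"}}

```text
t: 12.58
tcp_pos: [464.3, 223.2, 21.1]
tcp_rot: [[-0.71, 0.705, -0.002], [0.705, 0.71, -0.002], [0.001, -0.003, -1.0]]
wrist_force: [0.4, 0.9, -1.5]
width: 0.455
grasp_force: 10.0
```

Emit:
{"api": "jog_arm", "payload": {"rows": "0 0 1 0 -1; 0 0 1 0 -1; 0 0 0 0 -1; 0 0 0 0 -1; 0 0 0 0 0.3"}}

```text
t: 13.0
tcp_pos: [465.8, 224.2, 21.4]
tcp_rot: [[-0.71, 0.705, 0.001], [0.705, 0.71, 0.001], [-0.0, 0.002, -1.0]]
wrist_force: [-0.2, -0.4, -0.3]
width: 0.508
grasp_force: 0.0
```

Emit:
{"api": "jog_arm", "payload": {"rows": "0 0 0 0 0.3; 0 0 0 0 0.3; 0 0 0 0 0.3; 0 0 -10 0 0.3; 0 0 -19 0 0.3"}}

```text
t: 13.42
tcp_pos: [464.0, 223.0, 48.9]
tcp_rot: [[-0.71, 0.705, -0.003], [0.705, 0.71, -0.002], [0.001, -0.004, -1.0]]
wrist_force: [-0.5, 0.7, -0.2]
width: 0.652
grasp_force: 0.0
```

Emit:
{"api": "jog_arm", "payload": {"rows": "-15 0 0 0 0.3; -15 0 0 0 0.3; -12 0 0 0 0.3; 0 0 0 0 0.3; 0 0 0 0 0.3"}}

```text
t: 13.83
tcp_pos: [495.2, 193.8, 49.7]
tcp_rot: [[-0.709, 0.706, -0.0], [0.706, 0.709, -0.0], [0.0, -0.0, -1.0]]
wrist_force: [-0.3, -0.1, 0.4]
width: 0.653
grasp_force: 0.0
```

```bash
cat >> h.py <<'E'
def foot_uv(q):
    o=r.get_obs(); R=np.array(o['tcp_rot']); print('tcp',np.round(o['tcp_pos'],1),'q',np.round(o['q'],2),'F',np.round(o['wrist_force'],1))
    out=[]
    for t in nets.trace(q,'foot'):
        c,sz,an=cv2.minAreaRect(np.argwhere(t['region'])[:,::-1].astype(np.float32))
        X=at_z(q,c,52)
        if np.hypot(*(X-o['tcp_pos'])[:2])<120: print('foot',np.round(t['score'],2),X,'in tool',(R.T@(X-o['tcp_pos'])).round(1),c,np.round(sz,1),round(an,1))
E
python3 - <<'E'
from h import *
foot_uv(optics.grab_frame('top')); w=optics.grab_frame('wrist'); foot_uv(w)
hsv=cv2.cvtColor(w['image'],cv2.COLOR_RGB2HSV); m=cv2.inRange(hsv,(18,150,110),(32,255,255))
n,l,st,ce=cv2.connectedComponentsWithStats(m)
o=r.get_obs();R=np.array(o['tcp_rot'])
for i in range(1,n):
    if st[i,4]>40: print(st[i,4],ce[i].round(1),at_z(w,ce[i],52),(R.T@(at_z(w,ce[i],52)-o['tcp_pos'])).round(1))
save(w,'w5.png')
E
```

```text
tcp [494.6 194.4  49.5] q [-0.71  0.54  0.34  2.03 -0.3   0.62  0.62] F [ 0.3  0.1 -0.1]
tcp [494.3 194.9  49.4] q [-0.71  0.54  0.34  2.03 -0.3   0.62  0.62] F [-1.3 -0.7  0.6]
foot 0.89 [475.3 213.5  52. ] in tool [26.6 -0.1 -2.6] (320.0, 248.5) [141.  92.] 90.0
3178 [554.2  19.1] [473.1 352.   52. ] [125.6  96.7  -2.6]
475 [319.9 258. ] [478.6 210.1  52. ] [21.8 -0.3 -2.6]
125 [163.2 384.7] [470.5  98.7  52. ] [-50.8 -85.1  -2.6]
```

Emit:
{"api": "jog_arm", "payload": {"force": 8, "rows": "0 0 0 0 -1; 0 0 0 0 -1; 0 0 0 0 -1; 0 0 0 0 -1; 0 0 0 0 -1"}}

```text
t: 14.45
tcp_pos: [494.9, 194.4, 49.5]
tcp_rot: [[-0.71, 0.704, -0.0], [0.704, 0.71, 0.0], [0.0, -0.0, -1.0]]
wrist_force: [0.3, -0.1, -0.6]
width: 0.457
grasp_force: 8.0
```

Emit:
{"api": "jog_arm", "payload": {"rows": "0 0 0.5 0 -1; -4 0 0.5 0 -1; -4 0 0 0 -1; -4 0 0 0 -1; -4 0 0.5 0 -1"}}

```text
t: 14.87
tcp_pos: [506.6, 183.2, 48.4]
tcp_rot: [[-0.71, 0.704, 0.0], [0.704, 0.71, 0.001], [0.0, 0.001, -1.0]]
wrist_force: [-1.7, 1.2, 3.0]
width: 0.456
grasp_force: 8.0
```

Run:
```python
from h import *
w=optics.grab_frame('wrist'); foot_uv(w)
a=cv2.resize(w['image'][150:330,230:410],(400,400),interpolation=cv2.INTER_CUBIC)
s=optics.grab_frame('scene');c=proj(s,r.get_obs()['tcp_pos']).astype(int)
b=cv2.resize(s['image'][c[1]-40:c[1]+40,c[0]-40:c[0]+40],(400,400),interpolation=cv2.INTER_CUBIC)
cv2.imwrite('pics/g2.png',np.hstack([a,cv2.convertScaleAbs(b,alpha=1.7)])[:,:,::-1])
```

```text
tcp [507.3 182.3  48.3] q [-0.67  0.55  0.34  2.01 -0.3   0.63  0.65] F [-0.5  0.2  3.4]
foot 0.91 [482.9 205.7  52. ] in tool [33.8 -0.7 -3.7] (318.5, 237.0) [158. 103.] 90.0
```

View pics/g2.png

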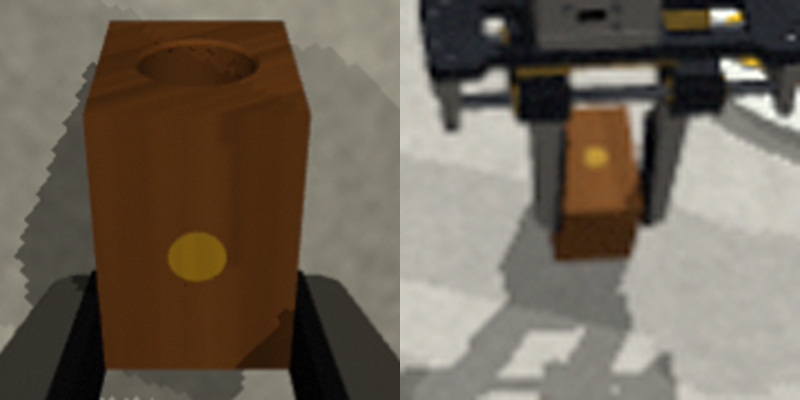

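Emit:
{"api": "jog_arm", "payload": {"rows": "-4 0 0.5 0 -1; -4 0 0.5 0 -1; -4 0 1 0 -1; -4 0 1 0 -1; -4 0 1.5 0 -1"}}

```text
t: 15.43
tcp_pos: [520.8, 168.5, 43.3]
tcp_rot: [[-0.71, 0.705, -0.0], [0.705, 0.71, -0.0], [0.0, -0.0, -1.0]]
wrist_force: [-0.6, 1.0, 1.0]
width: 0.456
grasp_force: 8.0
```

```bash
cat >> h.py <<'E'
from scipy.optimize import minimize
def tilt(q, tcp, R):
    """fit foot in tool frame (u, z of centre, tilt) to traced region by IoU of projected hull"""
    t=[t for t in nets.trace(q,'foot')]
    t=max(t,key=lambda t:t['region'].sum()); reg=t['region']
    cn=np.array([[x,y,z] for x in(-32,32) for y in(-21,21) for z in(-26,26)],float)
    def hull(a):
        c,s=np.cos(a[2]),np.sin(a[2])
        P=[proj(q,tcp+R[:,0]*(a[0]+p[0]*c-p[2]*s)+R[:,1]*p[1]+np.array([0,0,1])*(a[1]+p[0]*s+p[2]*c)) for p in cn]
        return cv2.convexHull(np.array(P,np.float32))
    ys,xs=np.nonzero(reg); ymax=ys.max()
    def cost(a):
        a=np.array([a[0],a[1],a[2]/50]); m=np.zeros(reg.shape,np.uint8); cv2.fillConvexPoly(m,np.round(hull(a)*16).astype(np.int32),1,shift=4); 
        m=m>0; return 1-(m&reg).sum()/(m|reg).sum()
    best=min((minimize(cost,[25-15*k/3,-20+4*k/3,np.radians(15*k)*50],method='Nelder-Mead',options=dict(initial_simplex=np.array([[25-5*k,-20+k,13*k],[35-5*k,-20+k,13*k],[25-5*k,-10+k,13*k],[25-5*k,-20+k,13*k+15]],float))) for k in range(0,7)),key=lambda b:b.fun)
    print('u,z',best.x[:2].round(1),'tilt deg',np.degrees(best.x[2]/50).round(1),'1-iou',round(best.fun,3))
E
python3 - <<'E'
from h import *
w=optics.grab_frame('wrist'); o=r.get_obs(); print(o['tcp_pos'],o['wrist_force']); tilt(w,np.array(o['tcp_pos']),np.array(o['tcp_rot']))
E
```

```text
[521.36555699 167.65240752  43.13050971] [0.80527077 0.9472255  0.51929208]
u,z [32.4 -7.1] tilt deg 34.0 1-iou 0.03
```

Emit:
{"api": "jog_arm", "payload": {"rows": "-3.5 0 1.5 0 -1; -3.5 0 2 0 -1; -3.5 0 2.5 0 -1; -3 0 2.5 0 -1; -3 0 3 0 -1"}}

```text
t: 15.95
tcp_pos: [532.6, 156.8, 31.8]
tcp_rot: [[-0.71, 0.705, -0.0], [0.705, 0.71, -0.0], [-0.0, -0.0, -1.0]]
wrist_force: [-0.3, -0.1, 1.7]
width: 0.461
grasp_force: 8.0
```

Emit:
{"api": "jog_arm", "payload": {"rows": "-2 0 2.5 0 -1; -2 0 2.5 0 -1; 0 0 0 0 -1; 0 0 0 0 -1; 0 0 0 0 -1"}}

```text
t: 16.37
tcp_pos: [535.0, 154.5, 26.9]
tcp_rot: [[-0.71, 0.704, -0.0], [0.704, 0.71, -0.0], [0.0, -0.0, -1.0]]
wrist_force: [-0.5, -0.9, -1.0]
width: 0.459
grasp_force: 8.0
```

Run:
```python
from h import *
w=optics.grab_frame('wrist'); o=r.get_obs(); print(o['tcp_pos'],o['wrist_force']); tilt(w,np.array(o['tcp_pos']),np.array(o['tcp_rot']))
```

```text
[534.94184642 154.57865966  26.89774185] [ 0.55883642  0.18867144 -0.63809027]
u,z [34.9  9.4] tilt deg 78.4 1-iou 0.046
```

Emit:
{"api": "jog_arm", "payload": {"rows": "0 0 0 0 0.3; 0 0 0 0 0.3; 0 0 0 0 0.3; 0 0 0 0 0.3; 0 0 0 0 0.3"}}

```text
t: 16.88
tcp_pos: [535.2, 154.5, 27.2]
tcp_rot: [[-0.71, 0.705, 0.0], [0.705, 0.71, 0.0], [-0.0, 0.0, -1.0]]
wrist_force: [0.2, -0.3, 0.1]
width: 0.648
grasp_force: 0.0
```

Run:
```python
from h import *
w=optics.grab_frame('wrist'); o=r.get_obs(); print(o['tcp_pos'],o['wrist_force']); tilt(w,np.array(o['tcp_pos']),np.array(o['tcp_rot']))
a=cv2.resize(w['image'][100:340,200:440],(400,400),interpolation=cv2.INTER_CUBIC)
s=optics.grab_frame('scene');c=proj(s,o['tcp_pos']).astype(int)
b=cv2.resize(s['image'][c[1]-40:c[1]+40,c[0]-40:c[0]+40],(400,400),interpolation=cv2.INTER_CUBIC)
cv2.imwrite('pics/g3.png',np.hstack([a,cv2.convertScaleAbs(b,alpha=1.7)])[:,:,::-1])
```

```text
[535.21278909 154.45543075  27.16503636] [-0.65471073 -0.81407036 -0.04102695]
u,z [15.6  2. ] tilt deg 90.4 1-iou 0.051
```

View pics/g3.png

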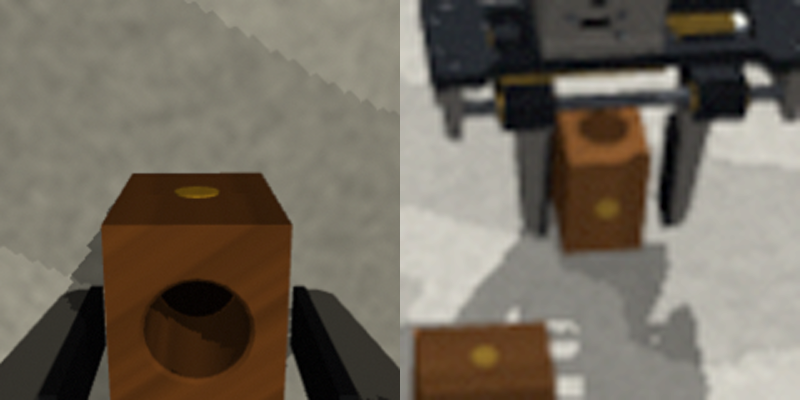

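Emit:
{"api": "jog_arm", "payload": {"rows": "9 0 0 0 0.3; 9 0 0 0 0.3; 0 0 0 0 0.3; 0 0 0 0 -1; 0 0 0 0 -1", "force": 25}}

```text
t: 17.45
tcp_pos: [522.3, 167.4, 27.2]
tcp_rot: [[-0.71, 0.704, 0.0], [0.704, 0.71, 0.0], [-0.0, 0.0, -1.0]]
wrist_force: [0.5, -0.2, -0.3]
width: 0.528
grasp_force: 0.0
```

Emit:
{"api": "jog_arm", "payload": {"rows": "0 0 0 0 -1; 0 0 0 0 -1; 0 0 0 0 -1; 0 0 0 0 -1; 0 0 0 0 -1"}}

```text
t: 17.87
tcp_pos: [522.6, 167.0, 27.2]
tcp_rot: [[-0.709, 0.705, 0.0], [0.705, 0.709, 0.0], [-0.0, 0.0, -1.0]]
wrist_force: [0.6, 0.9, 0.5]
width: 0.453
grasp_force: 25.0
```

Emit:
{"api": "jog_arm", "payload": {"rows": "0 0 -15 0 -1; 0 0 -25 0 -1; 0 0 -30 0 -1; 0 0 -30 0 -1; 0 0 -30 0 -1"}}

```text
t: 18.28
tcp_pos: [521.9, 166.6, 158.0]
tcp_rot: [[-0.709, 0.705, -0.001], [0.705, 0.709, -0.001], [0.0, -0.001, -1.0]]
wrist_force: [0.1, -0.1, -0.9]
width: 0.457
grasp_force: 25.0
```

Emit:
{"api": "jog_arm", "payload": {"rows": "0 0 -25 0 -1; 0 0 -20 0 -1; 0 0 -10 0 -1; 0 0 0 0 -1; 0 0 0 0 -1"}}

```text
t: 18.7
tcp_pos: [522.0, 167.0, 211.5]
tcp_rot: [[-0.71, 0.705, -0.0], [0.705, 0.71, 0.0], [0.0, -0.0, -1.0]]
wrist_force: [0.3, 0.2, -1.1]
width: 0.452
grasp_force: 25.0
```

Emit:
{"api": "jog_arm", "payload": {"rows": "0 0 0 0 -1; 0 0 0 0 -1; 0 0 0 0 -1; 0 0 0 0 -1; 0 0 0 0 -1"}}

```text
t: 19.12
tcp_pos: [522.2, 166.9, 211.5]
tcp_rot: [[-0.71, 0.705, -0.001], [0.705, 0.71, -0.001], [0.0, -0.001, -1.0]]
wrist_force: [0.1, 0.7, -0.6]
width: 0.451
grasp_force: 25.0
```

Run:
```python
from h import *
w=optics.grab_frame('wrist'); o=r.get_obs(); print(o['tcp_pos'],o['wrist_force'],o['grasp_force'],o['width'],np.abs(o['dq']).max()); tilt(w,np.array(o['tcp_pos']),np.array(o['tcp_rot']))
```

```text
[522.25753915 167.01384578 211.64931048] [-0.07236463  0.87176197 -0.89963891] 24.998662546277046 0.45678679140885814 0.005432229484435759
u,z [-4.3  1.7] tilt deg 53.7 1-iou 0.066
```

Run:
```python
from h import *
w=optics.grab_frame('wrist'); s=optics.grab_frame('scene'); o=r.get_obs(); T=np.array(o['tcp_pos']); R=np.array(o['tcp_rot'])
for n,q in(('w',w),('s',s)):
    print(n,'pred hole',proj(q,T+[0,0,37]).round(),'centre',proj(q,T+[0,0,5]).round())
    for k in('foot_hole','foot'):
        print(k,[(m['centre'],round(m['score'],2)) for m in nets.mark_of(q,k)[:4]])
t=max(nets.trace(w,'foot'),key=lambda t:t['region'].sum()); print(t['extent'])
cn=np.array([[x,y,z] for x in(-26,26) for y in(-21,21) for z in(-27,37)])
for a in (50,60,70,80,90,100,110):
  th=np.radians(a-90); 
  P=np.array([proj(w,T+R[:,0]*(c[0]*np.cos(th)-(c[2]-8)*np.sin(th))+R[:,1]*c[1]+np.array([0,0,1])*(8+c[0]*np.sin(th)+(c[2]-8)*np.cos(th))) for c in cn])
  m=np.zeros((480,640),np.uint8); cv2.fillConvexPoly(m,cv2.convexHull(P.round().astype(np.int32)),1)
  print(a,P.min(0).round(),P.max(0).round(),'iou',round((m.astype(bool)&t['region']).sum()/(m.astype(bool)|t['region']).sum(),3))
ys=np.nonzero(t['region'])[0]
g=w['image'].astype(int).sum(2)[:, 316:322].mean(1); print(ys.min(),ys.max()); print([int(v) for v in g[190:330:4]])
print([(int(y),int(t['region'][y].sum())) for y in range(ys.min(),ys.max(),6)])
```

```text
w pred hole [321. 339.] centre [320. 303.]
foot_hole [([41.3, 280.1], 0.81), ([177.5, 252.6], 0.75), ([314.1, 338.7], 0.71)]
foot [([150.1, 240.6], 0.94), ([319.8, 303.1], 0.74)]
s pred hole [368. 131.] centre [367. 142.]
foot_hole [([306.1, 214.5], 0.94), ([370.5, 129.5], 0.83), ([241.8, 225.9], 0.68), ([353.0, 242.3], 0.58)]
foot [([254.5, 222.3], 0.95), ([369.7, 141.2], 0.69), ([342.0, 242.0], 0.63), ([291.1, 210.0], 0.57)]
[319.1, 300.3, 110.1, 129.6]
50 [264. 230.] [378. 368.] iou 0.871
60 [265. 238.] [376. 371.] iou 0.867
70 [267. 248.] [375. 382.] iou 0.754
80 [266. 243.] [375. 389.] iou 0.757
90 [265. 234.] [377. 393.] iou 0.772
100 [264. 226.] [378. 394.] iou 0.742
110 [263. 220.] [379. 392.] iou 0.724
235 364
[386, 382, 384, 382, 385, 394, 363, 375, 383, 377, 383, 364, 104, 103, 104, 171, 172, 105, 101, 102, 102, 103, 101, 162, 161, 157, 156, 158, 142, 137, 97, 12, 10, 41, 58]
[(235, 29), (241, 82), (247, 87), (253, 92), (259, 96), (265, 100), (271, 104), (277, 109), (283, 111), (289, 110), (295, 110), (301, 109), (307, 109), (313, 108), (319, 106), (325, 106), (331, 106), (337, 105), (343, 104), (349, 104), (355, 104), (361, 102)]
```

```bash
python3 -c "
from h import *
print(r.hand_in())"
```

```text
the job is handed in; nothing more can be done
None
```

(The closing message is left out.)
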